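# Build a one-tier kiln stack with a lidded jar

## Robot

A 7-joint arm with a two-finger parallel gripper is mounted at the origin on the work surface. World frame = base frame: x ahead of the robot, y to its left, z up, the work surface at z = 0. Lengths are in m, angles in rad, forces in N, time in s.
With the tool pointing down it reaches from about 0.35 to 0.9 m from the base axis. Payload 8.1 kg.
Tool frame: the origin (TCP) lies midway between the tips of the shut fingers; the grasp point (between the pads) lies 19 mm behind it; z points along the fingers, y is the line along which they close (so a half turn about z gives the same grasp; the last joint's range is limited). The gripper opens to 92 mm and grips with 3 to 60 N. Pads are 19 mm wide; open, the fingers measure 130 mm over their backs; the gripper's body (75 mm by 190 mm) begins 47 mm behind the grasp point.
Start: joints at [-0.103, 0.434, 0.025, 1.573, -0.012, 1.134, -0.075], TCP at [0.625, -0, 0.227] pointing down, gripper open.
Joint ranges: [-2.62, 2.62], [-0.44, 2.09], [-1.27, 1.32], [0.08, 2.57], [-1.32, 4.46], [0.12, 2], [-2.74, 2.74]. Speed limits (rad/s): [2.22, 2.22, 3.01, 3.01, 3.14, 3.14, 3.14].

## Interface

Orientations are given as a rotation vector (axis times angle).
In Python, from cell import arm gives the robot as it stands.
- The arm moves only by the tool carry_out, never from a script. Its arguments are lists of equal length, an entry for each row: "claw": the finger opening in cm, from 0 to 9.18; "delta_pos": the shift along the tool's x, y, z in cm, a list of three; "angular": the turn, a rotation vector about the tool's x, y, z in rad, a list of three. In form: {"claw": [claw, ...], "delta_pos": [[dx, dy, dz], ...], "angular": [[ax, ay, az], ...]}. A call has 1 to 20 rows; each row shifts and turns the commanded pose from where the row before left it, along the tool's axes as they then stand; what a row does not reach is not made up. A row lasts 1/10 s, in which the tool goes at most 50 mm and 8.59 degrees, less where a joint would pass 70% of its speed; a pose out of reach is approached as far as the arm can. A call with a gripper value outside its range is refused whole. The fingers move at their own pace and stop on an object; "force" is the grip in N (left out, the last holds). Time passes only in rows, so rows that do not move let the fingers close. It gives the time, the measured TCP pose, the force, the opening and the grip force at its end, in the units of the state.
- arm.observe(): the state, without advancing time (a new reading comes with each control period).
- arm.get_image(name): name is "scene" or "side" or "wrist"; returns a dict with "frame" (400x640x3 uint8, red, green, blue), "mtx" (3x3 intrinsics, pixels), "T" (4x4, takes a point from camera to world coordinates). Camera axes: x right, y down, z forward; pixel columns grow to the right and rows downward; lengths in m; the calibration is good to about 2 mm. A picture is of the moment at which its call begins. There is no depth.
- arm.sign_off(): hands the job in; it is judged then, once.
Trained networks look in a picture, given as the dict that the camera call returned (one of the last four; its "shot" number tells which), for a name from the list of things; names that differ only in an ending like _2 or _b are one class to them, and where a whole thing is asked for, a point or a joint stands for the part that bears it (a point fixed in the world has none). Each returns a list of dicts, best first, with "conf" (0 to 1); they miss things now and then, are a little off and sometimes report something else, mostly with a low value. They report only what shows in the picture. A call takes as long as a camera call. They do not tell look-alikes from the thing itself.
- arm.look_for(label, picture): "centre" ([column, row] as shares, 0 to 1, of the picture: columns of its width, rows of its height, amid what is visible of it).
- arm.trace(label, picture): "region" (400x640 bool, what is visible of it) and "centre" ([column, row] as shares, 0 to 1, of the picture: columns of its width, rows of its height, amid what is visible of it).
- arm.place_of(label, picture): "centre" ([column, row] as shares, 0 to 1, of the picture: columns of its width, rows of its height: a listed point, or the origin of a listed thing).
The state is a dict: "clock": time; "joints": joint angles; "dq": joint speeds; "joint_efforts": joint torques, N m; "position": TCP position; "ee_rot": TCP orientation; "force": force on the tool from outside, world axes, zero at the start; "ft_torque": the same for the moment, N m; "width": opening from 0.0 (shut) to 1.0 (fully open); "gripper_force": force on a finger pad.
Only numpy, scipy, OpenCV 4.12 (cv2) and the standard library are available. Lean on these libraries where they do the work, as an engineer would, in place of code of your own. Each camera call takes 0.05 s, during which the arm holds its last target. There are 200 camera calls.

## Task

Build the kiln stack on the sand-coloured base slab, in this order: stand the two taller props on its two dark marks, one on each; lay the pale kiln shelf flat across both props, centred over the slab and in line with it; stand the jar upright in the middle of that shelf; and last put on the one lid that fits the jar, knob up and fully home in its mouth. Set the jar and the lid down gently, as the clay is brittle; the short prop and the other two lids are not needed.

Things in the scene. Friction and masses are not known exactly. Their poses are not given: they have to be found in the camera images.
- base_slab: Fixed sand-coloured slab lying flat on the table, 110 (x) x 220 (y) x 15 mm thick. Origin: centre of its underside; z up, y along its length. Its top carries two dark round marks, flush, 50 mm across, centred at y = +70 mm and y = -70 mm (x = 0): the places for the two props.
- prop_1: Loose taller kiln prop: upright solid sand-coloured cylinder, 44 mm diameter, 60 mm high, a small dark dot on its top, about 130 g. Origin: centre of its underside, z up. Interchangeable with prop_2.
- prop_2: Loose taller kiln prop, the same as prop_1: 44 mm diameter, 60 mm high, origin at the centre of its underside, z up.
- prop_3: Short kiln prop, not needed: 44 mm diameter, only 35 mm high, otherwise like the others. Origin: centre of its underside.
- shelf: Loose narrow kiln shelf: flat off-white plate, 66 (x) x 200 (y) x 12 mm thick, about 330 g, at the start lying flat on the table. Origin: centre of its underside; z up, y along its length. Either end may go either way.
- jar: Loose open clay jar standing upright, cream with a dark band near the foot: 60 mm outer diameter (54 at the foot), 60 mm high, wall 5.5 mm, so the mouth is 49 mm wide; inner floor 6 mm up; about 160 g. Origin: centre of its underside, z up.
- lid_1: Loose cream lid lying knob up: disc 58 mm diameter, 6 mm thick; under it a round plug 44 mm diameter, 8 mm deep, on which it lies; on it a knob 20 mm diameter, 20 mm high; 34 mm high in all, about 60 g. Origin: centre of the plug's underside, z up. A lid is home in a mouth when its plug is inside and its disc rests on the rim, its origin then 8 mm below the rim.
- lid_2: A lid of the same make, larger: disc 78 mm diameter, plug 64 mm, the same heights and knob. Origin: centre of the plug's underside.
- lid_3: A lid of the same make, smaller: disc 44 mm diameter, plug 30 mm, the same heights and knob. Origin: centre of the plug's underside.
There are look-alikes about, which are no part of the job. Leave any blue, green or turquoise look-alike of the prop_2 alone.

How it is judged:
By the outcome, as a careful person would: the job done as asked, in the order asked, and still so for the second after the job is handed in, with the robot touching nothing.
It also fails if it takes over 144 s, if anything falls off the work surface, if the arm or the gripper's body presses on something with over 40 N, if the wrist force passes 120 N, or if a joint passes its speed limit or range.

## Working session

There is one attempt and no reset: what is moved stays moved. The work goes in short steps, Python scripts to look and compute and a tool call to move; the robot and the scene stay as the last step left them, time stands still between calls to the robot, and variables do not carry over. Pictures are saved under pics/ and viewed, at most 14 in all, crops included, and the job is handed in when it is done.

Besides the shell and the picture viewer there is one more tool, called after ">>>" as name(argument=value, ...) on one line, values as JSON. carry_out: Moves the arm, as the interface text tells. Its arguments: {"type":"object","properties":{"claw":{"type":"array","items":{"type":"number"}},"delta_pos":{"type":"array","items":{"type":"array","items":{"type":"number"}}},"angular":{"type":"array","items":{"type":"array","items":{"type":"number"}}},"force":{"type":"number"}},"required":["claw","delta_pos","angular"]}

```bash
mkdir -p pics; ls; python3 - <<'E'
from cell import arm
import cv2,numpy as np
s=arm.observe();print(s)
for n in ["scene","side","wrist"]:
    p=arm.get_image(n);cv2.imwrite(f"pics/{n}0.png",p["frame"][:,:,::-1])
    print(n,p["mtx"].round(1).tolist(),p["T"].round(4).tolist())
    np.savez(f"pics/{n}0.npz",mtx=p["mtx"],T=p["T"])
    for l in ["base_slab","prop_1","shelf","jar","lid_1"]:
        print(l,[(round(d["conf"],2),(np.array(d["centre"])*[640,400]).round(1).tolist()) for d in arm.place_of(l,p)])
E
```

```text
pics
{'clock': 0.0, 'joints': array([-0.10260348,  0.43523045,  0.02493767,  1.57412056, -0.01161554,
        1.13398663, -0.07509357]), 'dq': array([ 0.00105222,  0.00224085,  0.00069253, -0.00035887, -0.00020428,
        0.001946  , -0.00144816]), 'joint_efforts': array([ 3.89017032e-04, -6.67853522e+01,  9.84863900e-01, -3.14464223e+01,
       -6.05165795e-02,  4.27553023e-02,  1.12382318e-04]), 'position': array([ 6.24476485e-01, -3.04318022e-05,  2.25930841e-01]), 'ee_rot': array([-2.22073979e+00, -2.22066272e+00,  1.90127749e-03]), 'force': array([-0.54088959,  0.00192058, -0.13452269]), 'ft_torque': array([-0.00063512,  0.04322907,  0.00743395]), 'gripper_force': 0.0, 'width': 1.0003719516684344}
scene [[476.0, 0.0, 314.4], [0.0, 476.0, 195.8], [0.0, 0.0, 1.0]] [[0.3856, 0.784, -0.4865, 1.0548], [0.9226, -0.33, 0.1996, -0.2391], [-0.0041, -0.5258, -0.8506, 0.9948], [0.0, 0.0, 0.0, 1.0]]
base_slab [(0.65, [315.8, 188.1])]
prop_1 [(0.91, [223.6, 242.0]), (0.86, [260.5, 236.3]), (0.81, [439.5, 140.6]), (0.79, [275.2, 274.3]), (0.77, [150.6, 215.3]), (0.75, [240.9, 288.8]), (0.52,
[... 306 characters left out ...]
347, -0.5505, 0.6004], [0.0, 0.0, 0.0, 1.0]]
base_slab [(0.85, [335.7, 222.7])]
prop_1 [(0.81, [307.0, 187.6]), (0.77, [369.5, 155.3]), (0.75, [323.6, 173.2]), (0.66, [318.0, 344.1]), (0.6, [279.0, 186.0]), (0.52, [287.4, 169.9])]
shelf [(0.58, [275.1, 222.4])]
jar [(0.77, [361.6, 178.0])]
lid_1 [(0.79, [311.2, 157.5]), (0.52, [242.7, 282.1]), (0.43, [341.8, 157.2])]
wrist [[283.5, 0.0, 319.6], [0.0, 283.5, 200.4], [0.0, 0.0, 1.0]] [[1.0, 0.0006, -0.0004, 0.6252], [0.0005, -0.9692, -0.2464, 0.0659], [-0.0005, 0.2464, -0.9692, 0.3847], [0.0, 0.0, 0.0, 1.0]]
base_slab [(0.83, [209.7, 174.7])]
prop_1 [(0.75, [267.6, 282.9]), (0.65, [327.1, 286.7])]
shelf [(0.89, [320.3, 169.9])]
jar []
lid_1 []
```

View pics/scene0.png

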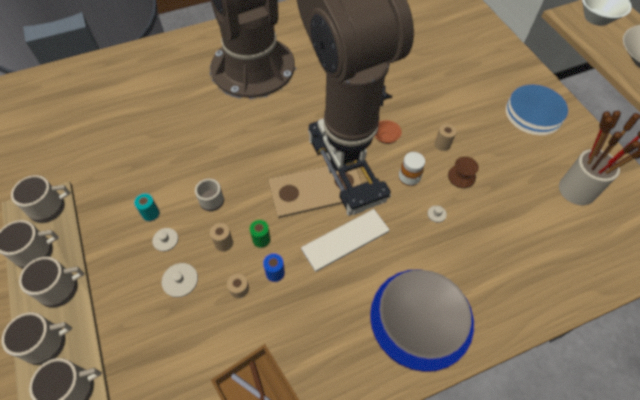

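View pics/side0.png

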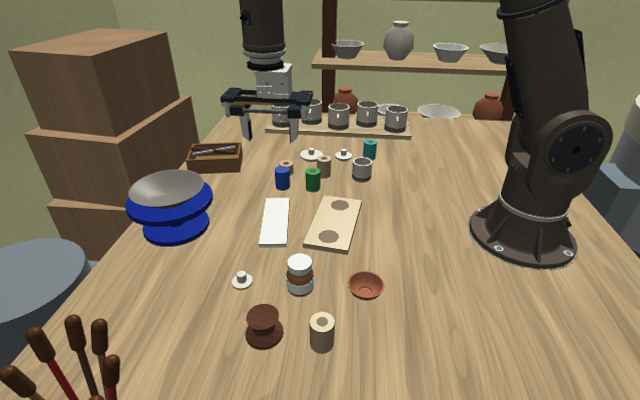

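View pics/wrist0.png

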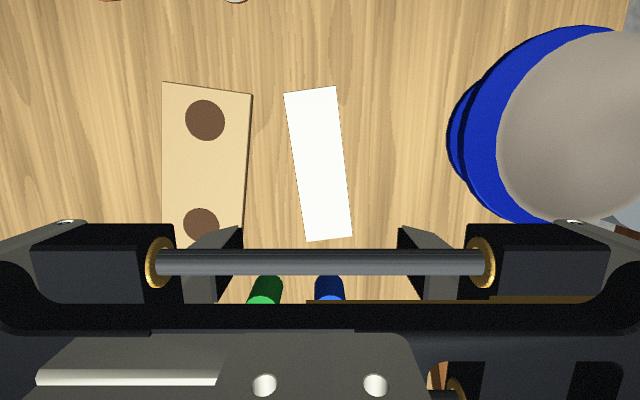

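```bash
cat > h.py <<'E'
import numpy as np,cv2
def back(p,uv,z):
    "pixel -> world on plane z"
    T=p["T"];d=T[:3,:3]@np.linalg.inv(p["mtx"])@[uv[0],uv[1],1];c=T[:3,3]
    return c+d*(z-c[2])/d[2]
def proj(p,X):
    T=p["T"];q=p["mtx"]@(T[:3,:3].T@(np.asarray(X,float)-T[:3,3]));return q[:2]/q[2]
E
python3 - <<'E'
import numpy as np
from h import *
S=np.load("pics/scene0.npz");D=np.load("pics/side0.npz");W=np.load("pics/wrist0.npz")
A={"scene":(S,dict(slab=[(315.8,188.1)],prop=[(223.6,242),(260.5,236.3),(439.5,140.6),(275.2,274.3),(150.6,215.3),(240.9,288.8)],shelf=[(345,239.5)],jar=[(212.5,203.9)],lid=[(179.3,279.5),(163.2,239.3),(434.5,216.2)])),
"side":(D,dict(slab=[(335.7,222.7)],prop=[(307,187.6),(369.5,155.3),(323.6,173.2),(318,344.1),(279,186),(287.4,169.9)],shelf=[(275.1,222.4)],jar=[(361.6,178)],lid=[(311.2,157.5),(242.7,282.1),(341.8,157.2)])),
"wrist":(W,dict(slab=[(209.7,174.7)],prop=[(267.6,282.9),(327.1,286.7)],shelf=[(320.3,169.9)]))}
for n,(p,d) in A.items():
    for k,v in d.items(): print(n,k,[back(p,u,0)[:2].round(3).tolist() for u in v])
E
```

```text
scene slab [[0.466, 0.006]]
scene prop [[0.52, -0.248], [0.539, -0.165], [0.456, 0.365], [0.642, -0.166], [0.384, -0.389], [0.644, -0.247]]
scene shelf [[0.624, 0.014]]
scene jar [[0.411, -0.243]]
scene lid [[0.571, -0.366], [0.459, -0.376], [0.65, 0.237]]
side slab [[0.467, -0.003]]
side prop [[0.565, -0.169], [0.377, -0.407], [0.524, -0.262], [0.474, 0.368], [0.65, -0.169], [0.643, -0.271]]
side shelf [[0.625, 0.013]]
side jar [[0.402, -0.246]]
side lid [[0.577, -0.367], [0.652, 0.231], [0.472, -0.382]]
wrist slab [[0.475, 0.004]]
wrist prop [[0.546, -0.161], [0.636, -0.167]]
wrist shelf [[0.626, 0.011]]
```

The scene view shows the sand props at (222,237), (237,286, the short one) and (445,137). The jar is at (208,193). The lids are at (180,280, large), (165,239, medium) and (437,213, small). The slab is at (315,190) and the shelf at (345,239). The green, blue and turquoise props are look-alikes. The side and wrist views agree. I'll refine the positions with silhouettes next.

```bash
cat >> h.py <<'E'
from scipy.optimize import least_squares
SH={"prop":[(0,22),(60,22)],"prop_s":[(0,22),(35,22)],"jar":[(0,27),(60,30)],"lid_1":[(0,22),(8,22),(8,29),(14,29),(14,10),(34,10)],
"lid_2":[(0,32),(8,32),(8,39),(14,39),(34,10)],"lid_3":[(0,15),(8,15),(8,22),(14,22),(34,10)]}
def mask(p,k,x,y,z0=0):
    S=8;m=np.zeros((400*2,640*2),np.uint8)
    a=np.linspace(0,2*np.pi,40);pr=SH[k]
    for (h0,r0),(h1,r1) in zip(pr[:-1],pr[1:]):
        pts=[proj(p,[x+r/1e3*np.cos(t),y+r/1e3*np.sin(t),z0+h/1e3]) for h,r in((h0,r0),(h1,r1)) for t in a]
        cv2.fillConvexPoly(m,cv2.convexHull((np.array(pts)*2*16+8).astype(np.int32)),1,shift=4)
    return m
def cen(m):
    v,u=np.nonzero(m);return np.array([u.mean(),v.mean()]),len(u)
def fit(p,k,reg,xy,z0=0):
    "match silhouette centroid; returns xy, IoU"
    c,_=cen(reg);xy=np.array(xy,float)
    for _ in range(6):
        q,_n=cen(mask(p,k,*xy,z0));q=q/2-0.25
        b=back(p,c,z0+.02)[:2]-back(p,q,z0+.02)[:2];xy+=b
    m=cv2.resize(mask(p,k,*xy,z0),(640,400),interpolation=cv2.INTER_AREA)>0
    return xy,(m&reg).sum()/(m|reg).sum()
def rect(p,reg,z):
    "top-plane rectangle: centre, size, yaw of long axis from world y"
    c,_=cv2.findContours(reg.astype(np.uint8),cv2.RETR_EXTERNAL,cv2.CHAIN_APPROX_NONE)
    c=max(c,key=cv2.contourArea)[:,0]
    w=np.array([back(p,u,z)[:2] for u in c])*1000
    (cx,cy),(a,b),t=cv2.minAreaRect(w.astype(np.float32))
    B=cv2.boxPoints(((cx,cy),(a,b),t));e=max((B[1]-B[0],B[2]-B[1]),key=np.linalg.norm);e=e*np.sign(e[1])
    return np.round([cx,cy,min(a,b),max(a,b),np.degrees(np.arctan2(-e[0],e[1]))],1)
E
python3 - <<'E'
from cell import arm
from h import *
for n in ["scene","side","wrist"]:
    p=arm.get_image(n)
    if n!="wrist":
        for l,ks in (("prop_1",["prop","prop_s"]),("jar",["jar"]),("lid_1",["lid_1","lid_2","lid_3"])):
            for d in arm.trace(l,p):
                u=np.array(d["centre"])*[640,400];col=p["frame"][d["region"]].mean(0).astype(int)
                print(n,l,round(d["conf"],2),u.round(),col,[(k,*(f[0]*1000).round(1),round(f[1],2)) for k in ks for f in [fit(p,k,d["region"],back(p,u,.02)[:2])]])
    for l,z in (("shelf",.012),("base_slab",.015)):
        for d in arm.trace(l,p): print(n,l,round(d["conf"],2),rect(p,d["region"],z))
    # dark marks
    hsv=cv2.cvtColor(p["frame"],cv2.COLOR_RGB2HSV)
    for d in arm.trace("base_slab",p)[:1]:
        r=cv2.morphologyEx(d["region"].astype(np.uint8),cv2.MORPH_CLOSE,np.ones((25,25)))
        dk=((hsv[...,2]<140)&(r>0)).astype(np.uint8)
        N,_,st,ce=cv2.connectedComponentsWithStats(dk)
        for i in range(1,N):
            if st[i,4]>60: print(n,"mark",st[i].tolist(),(back(p,ce[i],.015)*1000).round(1))
E
```

```text
scene prop_1 0.93 [446. 135.] [128 107  78] [('prop', np.float64(467.8), np.float64(366.1), np.float64(0.9)), ('prop_s', np.float64(459.8), np.float64(374.3), np.float64(0.76))]
scene prop_1 0.88 [242. 285.] [139 116  85] [('prop', np.float64(647.4), np.float64(-250.2), np.float64(0.73)), ('prop_s', np.float64(641.5), np.float64(-250.4), np.float64(0.91))]
scene prop_1 0.87 [259. 231.] [ 46 101  49] [('prop', np.float64(548.2), np.float64(-165.8), np.float64(0.93)), ('prop_s', np.float64(541.0), np.float64(-164.8), np.float64(0.83))]
scene prop_1 0.84 [271. 264.] [ 47  70 127] [('prop', np.float64(636.9), np.float64(-164.8), np.float64(0.9)), ('prop_s', np.float64(630.9), np.float64(-163.8), np.float64(0.85))]
scene prop_1 0.8 [220. 238.] [127 106  78] [('prop', np.float64(521.8), np.float64(-249.1), np.float64(0.92)), ('prop_s', np.float64(514.2), np.float64(-249.3), np.float64(0.83))]
scene prop_1 0.65 [148. 206.] [ 37 103  98] [('prop', np.float64(377.9), np.float64(-387.5), np.float64(0.92)), ('prop_s', np.float64(368.6), np.float64(-389.9), np.float64(0.81))]
scene jar 0.84 [209
[... 2840 characters left out ...]
. 154.] [177 174 161] [('lid_1', np.float64(466.9), np.float64(-373.3), np.float64(0.88)), ('lid_2', np.float64(467.0), np.float64(-376.2), np.float64(0.57)), ('lid_3', np.float64(466.6), np.float64(-367.9), np.float64(0.81))]
side shelf 0.78 [624.1  18.4  64.1 208.2   7.4]
side base_slab 0.63 [470.1 351.6  46.4  89.8   4.1]
side base_slab 0.56 [469.7  13.3 110.5 234.7  -8.1]
side mark [309, 324, 26, 30, 529] [467.5 370.5  15. ]
wrist shelf 0.62 [624.7  14.7  67.1 199.6   8.1]
wrist base_slab 0.63 [473.6   6.9 113.5 219.6  -7.8]
wrist mark [224, 94, 29, 135, 350] [528.3  16.5  15. ]
wrist mark [185, 100, 40, 41, 1251] [480.5  76.2  15. ]
wrist mark [183, 208, 38, 33, 814] [460.4 -60.   15. ]
```

>>> carry_out(claw=[9,9,9,9,9,9,9,9,9,8,8,8,8], delta_pos=[[-3.6,-1.46,0],[-3.6,-1.46,0],[-3.6,-1.46,0],[-3.6,-1.46,0],[-3.6,-1.46,0],[-3.6,-1.46,0],[-3.6,-1.46,0],[0,0,2.5],[0,0,2.5],[0,0,2.5],[0,0,2.5],[0,0,0],[0,0,0]], angular=[[0,0,0],[0,0,0],[0,0,0],[0,0,0],[0,0,0],[0,0,0],[0,0,0],[0,0,0],[0,0,0],[0,0,0],[0,0,0],[0,0,0],[0,0,0]], force=25)

```text
clock: 3.1
position: [0.5228, -0.252, 0.1271]
ee_rot: [-2.221, -2.221, 0.0]
force: [-0.0, -0.5, 0.3]
width: 0.872
gripper_force: 0.0
```

```bash
python3 - <<'E'
from cell import arm
from h import *
p=arm.get_image("scene");q=arm.get_image("wrist")
cv2.imwrite("pics/a1.png",np.vstack([p["frame"],q["frame"]])[:,:,::-1])
for d in arm.trace("base_slab",p)[:1]:
    print(rect(p,d["region"],.015))
    hsv=cv2.cvtColor(p["frame"],cv2.COLOR_RGB2HSV)
    r=cv2.morphologyEx(d["region"].astype(np.uint8),cv2.MORPH_CLOSE,np.ones((25,25)))
    dk=((hsv[...,2]<140)&(r>0)).astype(np.uint8)
    N,_,st,ce=cv2.connectedComponentsWithStats(dk)
    for i in range(1,N):
        if st[i,4]>60: print("mark",st[i].tolist(),(back(p,ce[i],.015)*1000).round(1))
for d in arm.trace("prop_1",p):
    u=np.array(d["centre"])*[640,400];print(u.round(),[fit(p,"prop",d["region"],back(p,u,.02)[:2])])
E
```

```text
[475.6   4.3 118.  221.1  -8.5]
mark [334, 172, 20, 17, 262] [481.4  74.6  15. ]
mark [279, 185, 20, 17, 274] [462.3 -63.9  15. ]
mark [278, 196, 88, 22, 219] [529.2  -3.7  15. ]
[444. 130.] [(array([0.4682799 , 0.36672892]), np.float64(0.9030927835051547))]
[146. 206.] [(array([ 0.38079131, -0.38774287]), np.float64(0.8035714285714286))]
[238. 285.] [(array([ 0.64736957, -0.2504395 ]), np.float64(0.740484429065744))]
[225. 243.] [(array([ 0.53778481, -0.24866213]), np.float64(0.46846846846846846))]
[274. 267.] [(array([ 0.63753595, -0.16506362]), np.float64(0.966131907308378))]
[260. 232.] [(array([ 0.54719304, -0.16554217]), np.float64(0.9448529411764706))]
```

>>> carry_out(claw=[8,8,8,8,8,3.5,3.5,3.5,3.5,3.5,3.5,3.5,3.5,3.5,3.5], delta_pos=[[0,0,2.8],[0,0,2.8],[0,0,2.8],[0,0,1.8],[0,0,0],[0,0,0],[0,0,0],[0,0,0],[0,0,0],[0,0,0],[0,0,-2],[0,0,-3],[0,0,-4],[0,0,-3],[0,0,0]], angular=[[0,0,0],[0,0,0],[0,0,0],[0,0,0],[0,0,0],[0,0,0],[0,0,0],[0,0,0],[0,0,0],[0,0,0],[0,0,0],[0,0,0],[0,0,0],[0,0,0],[0,0,0]], force=25)

```text
clock: 4.8
position: [0.5252, -0.2531, 0.1492]
ee_rot: [2.217, 2.216, 0.005]
force: [-0.4, -1.4, -0.3]
width: 0.476
gripper_force: 25.0
```

```bash
python3 - <<'E'
from cell import arm
from h import *
s=arm.observe();print(s["width"],s["gripper_force"],s["position"])
z=s["position"][2]-.025
for n in ("scene","side"):
    p=arm.get_image(n)
    for d in arm.trace("prop_1",p):
        u=np.array(d["centre"])*[640,400]
        b=back(p,u,z+.03)
        if np.hypot(*(b-s["position"])[:2])<.08: print(n,d["conf"],fit(p,"prop",d["region"],b[:2],z))
E
```

```text
0.4763694315832642 24.999593496322632 [ 0.52519576 -0.25308711  0.14919181]
side 0.55 (array([ 0.52300496, -0.24269746]), np.float64(0.9141414141414141))
```

>>> carry_out(claw=[3.5,3.5,3.5,3.5,3.5,3.5,3.5,3.5,3.5,3.5,3.5], delta_pos=[[2,-0.6,0],[3.4,-1.2,0],[3.4,-1.2,0],[3.4,-1.2,0],[3.4,-1.1,0],[2.3,-0.7,0],[1,0,0],[0,0,2.5],[0,0,2.5],[0,0,1.5],[0,0,0]], angular=[[0,0,0],[0,0,0],[0,0,0],[0,0,0],[0,0,0],[0,0,0],[0,0,0],[0,0,0],[0,0,0],[0,0,0],[0,0,0]])

```text
clock: 6.1
position: [0.4611, -0.0636, 0.0773]
ee_rot: [-2.22, -2.218, 0.006]
force: [1.0, 0.5, -0.7]
width: 0.476
gripper_force: 25.0
```

```bash
python3 - <<'E'
from cell import arm
from h import *
p=arm.get_image("side");s=arm.observe();print(s["position"],s["ee_rot"],s["force"])
a=p["frame"][130:290,220:420];p=arm.get_image("scene");b=p["frame"][120:280,210:410]
cv2.imwrite("pics/b.png",cv2.resize(np.hstack([a,b]),(800,320))[:,:,::-1])
E
```

```text
[ 0.46193661 -0.06360436  0.07854325] [-2.22090076 -2.21903429  0.00384072] [ 0.37511117 -0.51837948 -1.00099768]
```

View pics/b.png

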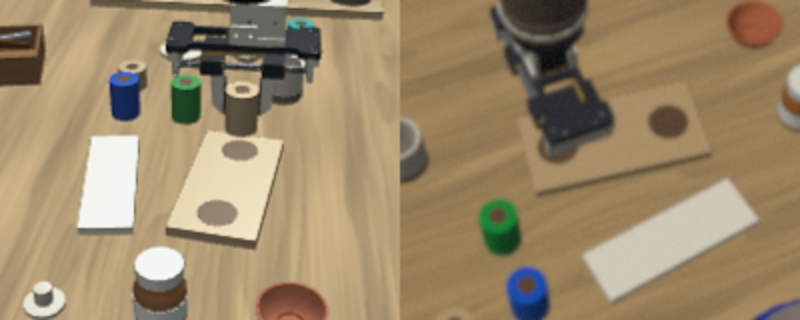

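The prop is held upright just above the far mark, which shows at (240,150) in the left half. Next I lower and release it.

>>> carry_out(claw=[3.5,3.5,3.5,3.5,6.5,6.5,6.5,6.5,6.5,6.5,6.5,6.5], delta_pos=[[0,0,2],[0,0,1.4],[0,0,0.5],[0,0,0],[0,0,0],[0,0,0],[0,0,0],[0,0,-3],[0,0,-4],[0,0,-4],[0,0,-3],[0,0,0]], angular=[[0,0,0],[0,0,0],[0,0,0],[0,0,0],[0,0,0],[0,0,0],[0,0,0],[0,0,0],[0,0,0],[0,0,0],[0,0,0],[0,0,0]])

```text
clock: 7.4
position: [0.4654, -0.0631, 0.185]
ee_rot: [2.218, 2.217, 0.009]
force: [1.1, -0.6, -0.4]
width: 0.708
gripper_force: 0.0
```

>>> carry_out(claw=[8,8,8,8,8,8,8,8,8,8,8,8,8], delta_pos=[[3,0,0],[4.5,0.1,0],[4.5,0.1,0],[4.5,0.1,0],[4.5,0.1,0],[4.5,0.1,0],[4.5,0.1,0],[4.5,0.1,0],[4.5,0,0],[4,0,0],[0,0,2.5],[0,0,2.5],[0,0,0]], angular=[[0,0,0],[0,0,0],[0,0,0],[0,0,0],[0,0,0],[0,0,0],[0,0,0],[0,0,0],[0,0,0],[0,0,0],[0,0,0],[0,0,0],[0,0,0]])

```text
clock: 8.7
position: [0.4677, 0.3654, 0.1271]
ee_rot: [-2.22, -2.222, 0.011]
force: [0.2, -0.3, -0.4]
width: 0.869
gripper_force: 0.0
```

```bash
python3 - <<'E'
from cell import arm
from h import *
s=arm.observe();print(s["position"],s["ee_rot"],s["width"])
for n in ("scene","side"):
    p=arm.get_image(n)
    for d in arm.trace("prop_1",p):
        u=np.array(d["centre"])*[640,400]
        for z,t in ((.015,(.461,-.063)),(0,(.468,.366))):
            b=back(p,u,z+.03)
            if np.hypot(*(b[:2]-t))<.06: print(n,z,d["conf"],fit(p,"prop",d["region"],b[:2],z))
p=arm.get_image("side")
cv2.imwrite("pics/c.png",cv2.resize(p["frame"][130:390,180:520],(680,520))[:,:,::-1])
E
```

```text
[0.46773063 0.36540317 0.12705408] [-2.22048585 -2.22200859  0.01054801] 0.8685224798868983
scene 0.015 0.82 (array([ 0.46167764, -0.05882891]), np.float64(0.953125))
scene 0 0.8 (array([0.46800431, 0.36590946]), np.float64(0.8496868475991649))
side 0 0.81 (array([0.46798603, 0.36542775]), np.float64(0.9384460141271443))
```

View pics/c.png

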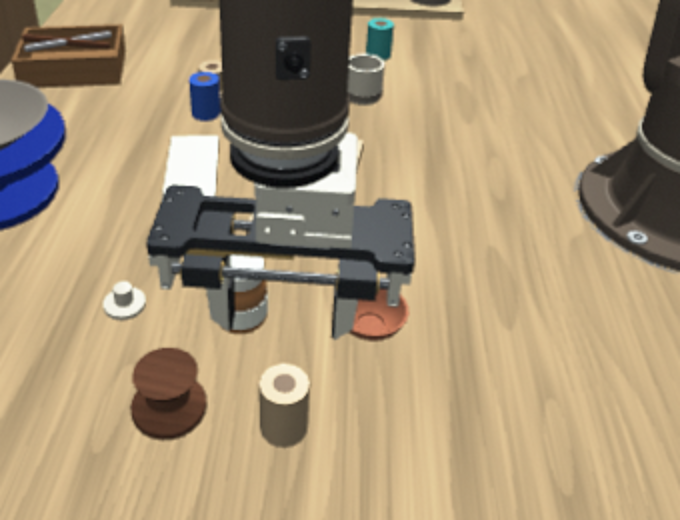

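>>> carry_out(claw=[6.4,6.4,6.4,6.4,6.4,6.4,3.5,3.5,3.5,3.5,3.5,3.5,3.5,3.5,3.5,3.5], delta_pos=[[0,0,0],[0,0,2.8],[0,0,2.8],[0,0,2.8],[0,0,1.8],[0,0,0],[0,0,0],[0,0,0],[0,0,0],[0,0,0],[0,0,0],[0,0,-3],[0,0,-4],[0,0,-4],[0,0,-2],[0,0,0]], angular=[[0,0,0],[0,0,0],[0,0,0],[0,0,0],[0,0,0],[0,0,0],[0,0,0],[0,0,0],[0,0,0],[0,0,0],[0,0,0],[0,0,0],[0,0,0],[0,0,0],[0,0,0],[0,0,0]])

```text
clock: 10.55
position: [0.4715, 0.3684, 0.1627]
ee_rot: [2.221, 2.221, 0.011]
force: [0.8, -0.1, -1.1]
width: 0.475
gripper_force: 25.0
```

```bash
python3 - <<'E'
from cell import arm
from h import *
s=arm.observe();print(s["position"],s["ee_rot"],s["width"])
p=arm.get_image("side")
for d in arm.trace("prop_1",p):
    u=np.array(d["centre"])*[640,400]
    z=.015;b=back(p,u,z+.03)
    if np.hypot(*(b[:2]-(.461,-.063)))<.06: print(z,d["conf"],fit(p,"prop",d["region"],b[:2],z))
cv2.imwrite("pics/d.png",cv2.resize(p["frame"][130:390,180:520],(680,520))[:,:,::-1])
p=arm.get_image("scene")
for d in arm.trace("prop_1",p):
    u=np.array(d["centre"])*[640,400]
    z=s["position"][2]-.024;b=back(p,u,z+.03)
    if np.hypot(*(b[:2]-(.468,.366)))<.06: print(z,d["conf"],fit(p,"prop",d["region"],b[:2],z))
E
```

```text
[0.4715092  0.36844897 0.16272084] [2.22133377 2.22080148 0.01080363] 0.4748373454570673
0.13872083794581117 0.58 (array([0.48033046, 0.34739841]), np.float64(0.5872))
```

>>> carry_out(claw=[3.5,3.5,3.5,3.5,3.5,3.5,3.5,3.5,3.5,3.5,3.5,3.5], delta_pos=[[-2,0,0],[-4,0.1,0],[-4,0.2,0],[-4,0.2,0],[-4,0.2,0],[-4,0.2,0],[-4,0.2,0],[-3.1,0,0],[0,0,3],[0,0,3],[0,0,2],[0,0,0]], angular=[[0,0,0],[0,0,0],[0,0,0],[0,0,0],[0,0,0],[0,0,0],[0,0,0],[0,0,0],[0,0,0],[0,0,0],[0,0,0],[0,0,0]])

```text
clock: 11.95
position: [0.478, 0.0752, 0.0755]
ee_rot: [-2.219, -2.219, 0.01]
force: [-0.4, 0.1, -1.2]
width: 0.476
gripper_force: 25.0
```

```bash
python3 - <<'E'
from cell import arm
from h import *
p=arm.get_image("side");s=arm.observe();print(s["position"],s["ee_rot"],s["force"])
cv2.imwrite("pics/d.png",cv2.resize(p["frame"][130:290,220:420],(800,640)[:2] and (750,600))[:,:,::-1])
for d in arm.trace("prop_1",p):
    u=np.array(d["centre"])*[640,400]
    for z,t in ((s["position"][2]-.025,(.481,.0755)),(.015,(.4615,-.063))):
        b=back(p,u,z+.03)
        if np.hypot(*(b[:2]-t))<.04: print(z,d["conf"],fit(p,"prop",d["region"],b[:2],z))
E
```

```text
[0.47914312 0.07553178 0.07709514] [-2.2197621  -2.21977291  0.00624015] [ 0.09147094  1.08611028 -1.12948068]
0.05209514228210232 0.98 (array([0.47727591, 0.08152643]), np.float64(0.9254237288135593))
```

View pics/d.png

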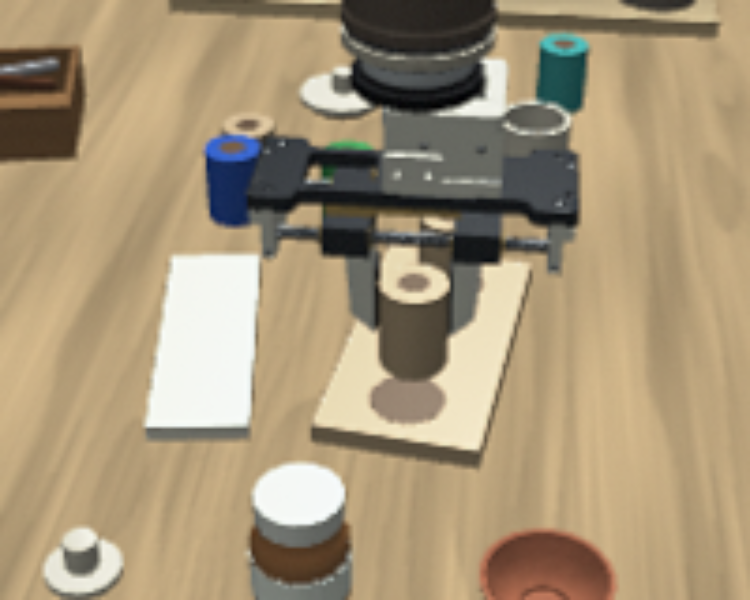

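The prop is held upright, just above the near mark at (408,398). I'll nudge it slightly, then lower and release.

>>> carry_out(claw=[3.5,3.5,3.5,3.5,6.5,6.5,6.5,6.5,6.5,6.5,6.5,6.5], delta_pos=[[-0.2,0.2,2],[0,0,1.2],[0,0,0.4],[0,0,0.1],[0,0,0],[0,0,0],[0,0,0],[0,0,-3],[0,0,-4],[0,0,-4],[0,0,-3],[0,0,0]], angular=[[0,0,0],[0,0,0],[0,0,0],[0,0,0],[0,0,0],[0,0,0],[0,0,0],[0,0,0],[0,0,0],[0,0,0],[0,0,0],[0,0,0]])

```text
clock: 13.25
position: [0.4853, 0.0746, 0.1858]
ee_rot: [2.219, 2.218, 0.01]
force: [1.0, 0.1, -0.7]
width: 0.706
gripper_force: 0.0
```

>>> carry_out(claw=[8,9,9,9,9,9], delta_pos=[[-1,3,0],[-1.5,4,0],[-1.5,4,0],[-1.6,3.5,0],[0,0,0],[0,0,0]], angular=[[0,0,-0.04],[0,0,-0.04],[0,0,-0.04],[0,0,-0.01],[0,0,0],[0,0,0]])

```text
clock: 13.85
position: [0.631, 0.0267, 0.1802]
ee_rot: [-2.073, -2.359, 0.002]
force: [-0.6, 0.9, 0.2]
width: 0.981
gripper_force: 0.0
```

```bash
python3 - <<'E'
from cell import arm
from h import *
from scipy.spatial.transform import Rotation as R
s=arm.observe();print(s["position"],s["width"]);print(R.from_rotvec(s["ee_rot"]).as_matrix().round(3))
for n in ("scene","side"):
    p=arm.get_image(n)
    for d in arm.trace("prop_1",p):
        u=np.array(d["centre"])*[640,400]
        for z,t in ((.015,(.481,.0755)),(.015,(.4615,-.063))):
            b=back(p,u,z+.03)
            if np.hypot(*(b[:2]-t))<.05: print(n,d["conf"],fit(p,"prop",d["region"],b[:2],z))
    for d in arm.trace("shelf",p): print(rect(p,d["region"],.012))
cv2.imwrite("pics/e.png",cv2.resize(p["frame"][130:290,220:420],(750,600))[:,:,::-1])
E
```

```text
[0.630959   0.02672202 0.18023682] 0.9814379159853824
[[-0.129  0.992 -0.002]
 [ 0.992  0.129 -0.   ]
 [ 0.    -0.002 -1.   ]]
scene 0.82 (array([ 0.46149145, -0.05892333]), np.float64(0.9098039215686274))
scene 0.45 (array([0.50744487, 0.051036  ]), np.float64(0.08949416342412451))
[ 640.  -250.1   42.8   55.7  -84. ]
[626.6  12.2  70.2 201.9   7.6]
side 0.64 (array([0.48298791, 0.07173198]), np.float64(0.9084380610412927))
side 0.59 (array([ 0.46277217, -0.06163057]), np.float64(0.8668122270742358))
[623.5  20.   66.6 212.1   7.5]
```

View pics/e.png

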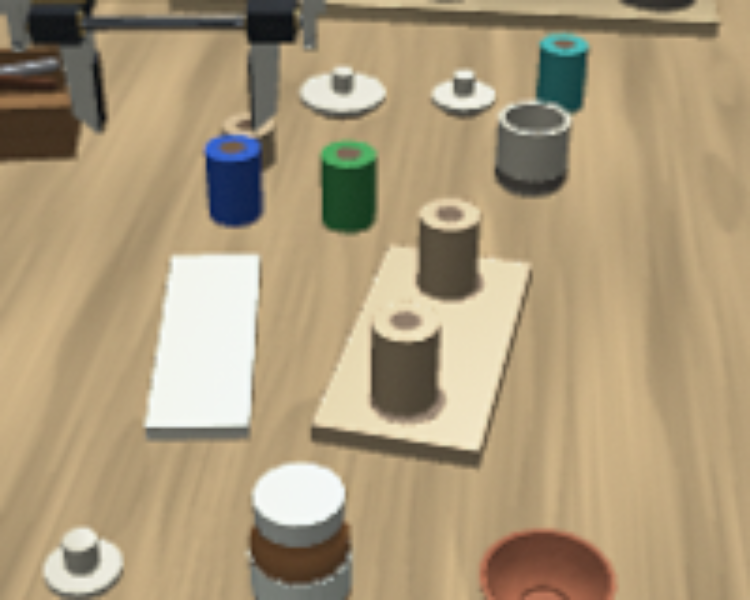

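Both props stand upright on the marks, at (450,250) and (405,365) in this crop. Next is the shelf.

>>> carry_out(claw=[9,9,9,9,9,9,9,5.5,5.5,5.5,5.5,5.5,5.5], delta_pos=[[-1.2,-0.8,3],[0,0,4],[0,0,4],[0,0,3.5],[0,0,2],[0,0,0.8],[0,0,0],[0,0,0],[0,0,0],[0,0,0],[0,0,0],[0,0,0],[0,0,0]], angular=[[0,0,-0.006],[0,0,0],[0,0,0],[0,0,0],[0,0,0],[0,0,0],[0,0,0],[0,0,0],[0,0,0],[0,0,0],[0,0,0],[0,0,0],[0,0,0]], force=40)

```text
clock: 15.45
position: [0.6253, 0.0142, 0.0097]
ee_rot: [2.065, 2.366, 0.002]
force: [-0.2, -0.3, 7.1]
width: 0.702
gripper_force: 40.0
```

```bash
python3 - <<'E'
from cell import arm
from h import *
p=arm.get_image("side");s=arm.observe();print(s["position"],s["force"],s["ft_torque"],s["width"],s["gripper_force"])
a=cv2.resize(p["frame"][150:270,220:380],(800,600));cv2.imwrite("pics/f.png",a[:,:,::-1])
E
```

```text
[0.62530961 0.01423157 0.00968734] [-0.48230545 -0.14668627  6.96923259] [-0.01886377  0.30325939 -0.00357697] 0.7032902529337619 40.00251889228821
```

View pics/f.png

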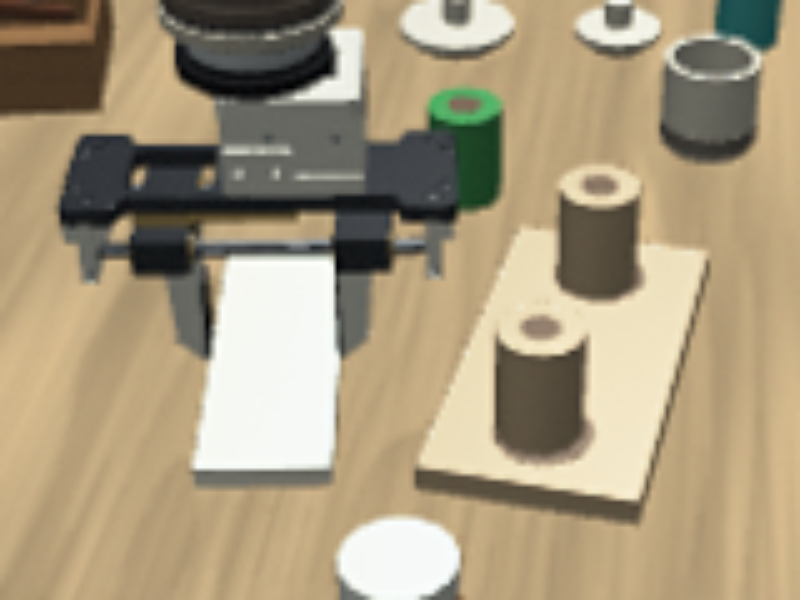

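The shelf is between the fingers, seen from (230,260) to (265,475). I'll try a slow lift.

>>> carry_out(claw=[5.5,5.5,5.5,5.5,5.5,5.5], delta_pos=[[0,0,-0.5],[0,0,-0.7],[0,0,-0.9],[0,0,-0.9],[0,0,0],[0,0,0]], angular=[[0,0,0],[0,0,0],[0,0,0],[0,0,0],[0,0,0],[0,0,0]])

```text
clock: 16.1
position: [0.625, 0.0142, 0.0391]
ee_rot: [2.065, 2.367, 0.001]
force: [0.6, 0.0, -3.6]
width: 0.702
gripper_force: 40.0
```

```bash
python3 - <<'E'
from cell import arm
from h import *
p=arm.get_image("side");s=arm.observe();print(s["position"],s["force"],s["ft_torque"],s["width"],s["gripper_force"])
a=cv2.resize(p["frame"][150:270,220:380],(800,600));cv2.imwrite("pics/g.png",a[:,:,::-1])
E
```

```text
[0.62465355 0.01418287 0.03874657] [ 0.27274773  0.3442286  -4.12496077] [-0.05031035  0.00614148 -0.00816822] 0.6998827303102253 39.998504519462585
```

View pics/g.png

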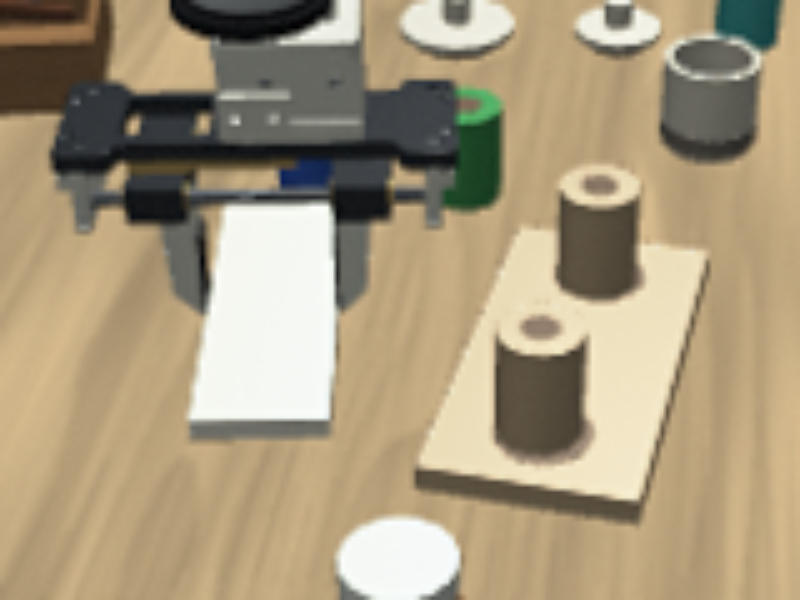

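The shelf is lifted level, with its near end at (260,425). I'll raise it, turn it and carry it over the props.

>>> carry_out(claw=[5.5,5.5,5.5,5.5,5.5,5.5,5.5,5.5,5.5,5.5,5.5,5.5,5.5,5.5,5.5,5.5,5.5,5.5], delta_pos=[[0,0,-1.5],[0,0,-2.5],[0,0,-2.5],[0,0,-1.5],[0,0,0],[0,0,0],[0,0,0],[0,0,0],[0,0,0],[0,0,0],[-0.3,-1.5,0],[-0.4,-2.3,0],[-0.5,-2.7,0],[-0.5,-2.7,0],[-0.5,-2.6,0],[-0.4,-2.1,0],[-0.3,-1.2,0],[0,0,0]], angular=[[0,0,0],[0,0,0],[0,0,0],[0,0,0],[0,0,0.034],[0,0,0.06],[0,0,0.06],[0,0,0.06],[0,0,0.04],[0,0,0.02],[0,0,0],[0,0,0],[0,0,0],[0,0,0],[0,0,0],[0,0,0],[0,0,0],[0,0,0]])

```text
clock: 17.95
position: [0.4697, 0.006, 0.1186]
ee_rot: [-2.369, -2.062, 0.002]
force: [0.4, 0.4, -4.0]
width: 0.705
gripper_force: 40.0
```

```bash
python3 - <<'E'
from cell import arm
from h import *
from scipy.spatial.transform import Rotation as R
p=arm.get_image("side");s=arm.observe();print(s["position"],s["force"],s["width"]);print(R.from_rotvec(s["ee_rot"]).as_matrix().round(4))
q=arm.get_image("scene");z=s["position"][2]+.002
for c in (p,q):
    for d in arm.trace("shelf",c)[:1]: print(rect(c,d["region"],z))
a=np.hstack([p["frame"][140:280,240:400],q["frame"][120:260,240:400]])
cv2.imwrite("pics/i.png",cv2.resize(a,(800,350))[:,:,::-1])
E
```

```text
[0.47134375 0.00620218 0.11888075] [-0.38530159  0.05428427 -3.08171218] 0.6966651220237388
[[ 1.380e-01  9.904e-01  5.000e-04]
 [ 9.904e-01 -1.380e-01  0.000e+00]
 [ 1.000e-04  5.000e-04 -1.000e+00]]
[469.9  11.7  69.  220.   -6.8]
[465.7 -56.6  74.4  76.4  -8.7]
```

View pics/i.png

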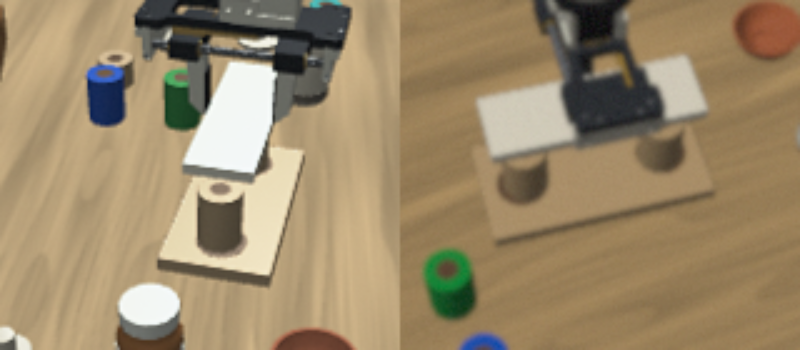

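The shelf is level and in line above both props. I'll lower it until the force shows contact.

>>> carry_out(claw=[5.5,5.5,5.5,5.5,5.5,5.5], delta_pos=[[0,0,1],[0,0,1],[0,0,0.7],[0,0,0.4],[0,0,0.2],[0,0,0]], angular=[[0,0,0],[0,0,0],[0,0,0],[0,0,0],[0,0,0],[0,0,0]])

```text
clock: 18.75
position: [0.4711, 0.0062, 0.0854]
ee_rot: [-2.369, -2.063, 0.001]
force: [-0.4, -0.2, -4.4]
width: 0.703
gripper_force: 40.0
```

>>> carry_out(claw=[5.5,5.5,5.5], delta_pos=[[0,0,0.1],[0,0,0.1],[0,0,0]], angular=[[0,0,0],[0,0,0],[0,0,0]])

```text
clock: 19.05
position: [0.4715, 0.0063, 0.0846]
ee_rot: [2.369, 2.062, 0.001]
force: [-3.3, -0.0, 6.8]
width: 0.703
gripper_force: 40.0
```

>>> carry_out(claw=[8,9,9,9,9,9,9,9,9,9,9,9,9,9,9,9,9], delta_pos=[[0,0,0],[0,0,0],[0,0,0],[0,0,0],[0,0,-1.5],[0,0,-2.5],[0,0,-4],[0,0,-4],[-2,-0.2,0],[-4,-0.5,0],[-4,-0.5,0],[-4,-0.5,0],[-4,-0.5,0],[-4,-0.5,0],[-3.7,-0.5,0],[0,0,0],[0,0,0]], angular=[[0,0,0],[0,0,0],[0,0,0],[0,0,0],[0,0,0],[0,0,0],[0,0,0],[0,0,0],[0,0,0],[0,0,0],[0,0,0],[0,0,0],[0,0,0],[0,0,0],[0,0,0],[0,0,0],[0,0,0]])

```text
clock: 20.75
position: [0.4038, -0.2444, 0.2037]
ee_rot: [-2.372, -2.06, -0.0]
force: [1.0, 1.2, 0.6]
width: 0.981
gripper_force: 0.0
```

```bash
python3 - <<'E'
from cell import arm
from h import *
p=arm.get_image("side");s=arm.observe();print(s["position"],s["force"],s["width"])
q=arm.get_image("scene");w=arm.get_image("wrist")
for c in (p,q,w):
    for d in arm.trace("shelf",c)[:1]: print(d["conf"],rect(c,d["region"],.087))
    for d in arm.trace("jar",c)[:1]: print("jar",d["conf"],fit(c,"jar",d["region"],(.405,-.244)))
    for d in arm.trace("base_slab",c)[:1]: print("slab",d["conf"],rect(c,d["region"],.015))
a=np.hstack([p["frame"][140:280,240:400],q["frame"][120:260,240:400]])
cv2.imwrite("pics/j.png",np.vstack([cv2.resize(a,(640,280)),cv2.resize(w["frame"],(512,320))[:, :512] if 0 else cv2.copyMakeBorder(cv2.resize(w["frame"],(512,320)),0,0,0,128,0)])[:,:,::-1])
E
```

```text
[ 0.40422368 -0.24337467  0.20360813] [-0.78147571  0.50186353  0.4750756 ] 0.9811322230325384
0.92 [470.8  12.3  70.4 216.4  -7.8]
jar 0.86 (array([ 0.40397806, -0.24381895]), np.float64(0.9480249480249481))
0.76 [474.2   4.6  75.2 201.   -8.3]
jar 0.77 (array([ 0.40532742, -0.24137184]), np.float64(0.8963254593175853))
slab 0.93 [475.7   3.4 116.2 219.8  -8. ]
0.61 [457.7 -87.   19.7  65.9  82.2]
jar 0.97 (array([ 0.40457969, -0.2401892 ]), np.float64(0.9633466135458167))
slab 0.68 [459.6 -78.1  56.8 110.3  82.2]
```

View pics/j.png

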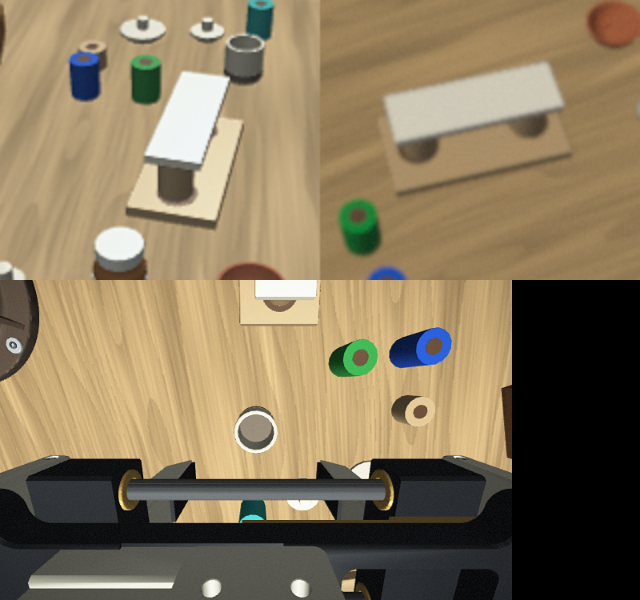

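The shelf lies across both props, in line with the slab. The jar at (256,432) is between the fingers, so I'll grasp it.

>>> carry_out(claw=[9,9,9,9,9,9,8,7,6.6,6.3,6.0,5.7,5.2,5.2,5.2,5.2,5.2,5.2,5.2,5.2], delta_pos=[[0.1,0,2.5],[0,0,4],[0,0,4],[0,0,4],[0,0,2.2],[0,0,0.8],[0,0,0],[0,0,0],[0,0,0],[0,0,0],[0,0,0],[0,0,0],[0,0,0],[0,0,0],[0,0,-1],[0,0,-2],[0,0,-3],[0,0,-4],[0,0,-3],[0,0,0]], angular=[[0,0,0],[0,0,0],[0,0,0],[0,0,0],[0,0,0],[0,0,0],[0,0,0],[0,0,0],[0,0,0],[0,0,0],[0,0,0],[0,0,0],[0,0,0],[0,0,0],[0,0,0],[0,0,0],[0,0,0],[0,0,0],[0,0,0],[0,0,0]], force=15)

```text
clock: 23.35
position: [0.4064, -0.244, 0.163]
ee_rot: [2.365, 2.058, 0.005]
force: [0.5, 0.4, -1.1]
width: 0.658
gripper_force: 15.0
```

```bash
python3 - <<'E'
from cell import arm
from h import *
p=arm.get_image("side");s=arm.observe();print(s["position"],s["force"],s["width"],s["gripper_force"])
q=arm.get_image("scene")
a=np.hstack([p["frame"][100:240,260:420],q["frame"][110:250,140:300]])
cv2.imwrite("pics/k.png",cv2.resize(a,(800,350))[:,:,::-1])
E
```

```text
[ 0.40539155 -0.24338704  0.16084583] [-0.18189039  0.08753621 -2.69109311] 0.6615634119461467 14.999876283109188
```

View pics/k.png

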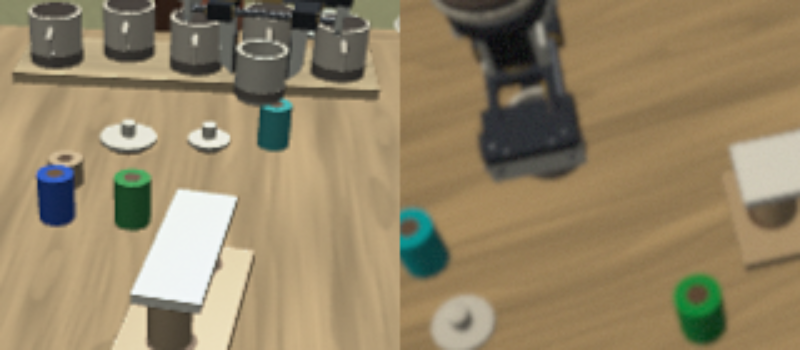

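The jar is held upright. I'll carry it over the shelf centre.

>>> carry_out(claw=[5.2,5.2,5.2,5.2,5.2,5.2,5.2,5.2,5.2,5.2,5.2,5.2,5.2,5.2,5.2], delta_pos=[[1,0.1,0],[2,0.2,0],[3,0.4,0],[3.5,0.5,0],[3.5,0.5,0],[3.5,0.5,0],[3.5,0.4,0],[3,0.3,0],[1.7,0.2,0],[1,0,0],[0,0,0],[0,0,1.5],[0,0,1.5],[0,0,0.7],[0,0,0]], angular=[[0,0,0],[0,0,0],[0,0,0],[0,0,0],[0,0,0],[0,0,0],[0,0,0],[0,0,0],[0,0,0],[0,0,0],[0,0,0],[0,0,0],[0,0,0],[0,0,0],[0,0,0]])

```text
clock: 24.95
position: [0.4692, 0.0064, 0.1208]
ee_rot: [-2.37, -2.06, 0.004]
force: [-0.3, 0.0, -1.7]
width: 0.658
gripper_force: 15.0
```

```bash
python3 - <<'E'
from cell import arm
from h import *
p=arm.get_image("side");s=arm.observe();print(s["position"],s["ee_rot"],s["force"],s["width"],s["gripper_force"])
q=arm.get_image("scene")
a=np.hstack([p["frame"][130:270,240:400],q["frame"][110:250,240:400]])
cv2.imwrite("pics/l.png",cv2.resize(a,(800,350))[:,:,::-1])
for c in (p,q):
    for d in arm.trace("jar",c)[:1]: print("jar",d["conf"],fit(c,"jar",d["region"],(.471,.0065),s["position"][2]-.0286))
E
```

```text
[0.46981989 0.00657961 0.12144934] [-2.37022898e+00 -2.06113089e+00  1.97363186e-03] [ 0.08432287  0.56237856 -0.9721464 ] 0.6603076641020187 14.999803891405463
jar 0.64 (array([0.46928776, 0.00890381]), np.float64(0.9048843187660668))
```

>>> carry_out(claw=[5.2,5.2,5.2,5.2,5.2], delta_pos=[[0,0.15,0.2],[0,0,0.1],[0,0,0.1],[0,0,0.05],[0,0,0]], angular=[[0,0,0],[0,0,0],[0,0,0],[0,0,0],[0,0,0]])

```text
clock: 25.65
position: [0.4718, 0.0072, 0.1172]
ee_rot: [-2.369, -2.063, 0.0]
force: [-1.3, 1.3, -1.4]
width: 0.66
gripper_force: 15.0
```

>>> carry_out(claw=[5.2,5.2,5.2,5.2], delta_pos=[[0,0,0.05],[0,0,0.05],[0,0,0.05],[0,0,0]], angular=[[0,0,0],[0,0,0],[0,0,0],[0,0,0]])

```text
clock: 26.05
position: [0.4719, 0.0072, 0.1164]
ee_rot: [2.369, 2.063, 0.001]
force: [-2.9, -0.4, 8.6]
width: 0.66
gripper_force: 15.0
```

Contact. I'll release, lift and go over to the medium lid.

>>> carry_out(claw=[6.4,7,8,9,9,9,9,9,9,9], delta_pos=[[0,0,0],[0,0,0],[0,0,0],[0,0,0],[0,0,0],[0,0,-1],[0,0,-3],[0,0,-4],[0,0,-2],[0,0,0]], angular=[[0,0,0],[0,0,0],[0,0,0],[0,0,0],[0,0,0],[0,0,0],[0,0,0],[0,0,0],[0,0,0],[0,0,0]])

```text
clock: 27.05
position: [0.4738, 0.0074, 0.2194]
ee_rot: [2.367, 2.06, 0.008]
force: [-0.4, -0.0, 0.0]
width: 0.982
gripper_force: 0.0
```

>>> carry_out(claw=[7,6,5,4,4,4,4,4,4,4,4,4,4], delta_pos=[[-1.5,0.2,0],[-3,0.4,0],[-4,0.5,0],[-4,0.6,0],[-4,0.6,0],[-4,0.6,0],[-4,0.6,0],[-4,0.6,0],[-4,0.6,0],[-3,0,0],[0,0,0],[0,0,3],[0,0,0]], angular=[[0,0,0],[0,0,0],[0,0,0],[0,0,0],[0,0,0],[0,0,0],[0,0,0],[0,0,0],[0,0,0],[0,0,0],[0,0,0],[0,0,0],[0,0,0]])

```text
clock: 28.35
position: [0.4676, -0.3489, 0.1824]
ee_rot: [-2.364, -2.059, 0.002]
force: [1.0, 1.3, -0.6]
width: 0.436
gripper_force: 0.0
```

```bash
python3 - <<'E'
from cell import arm
from h import *
s=arm.observe();print(s["position"],s["ee_rot"],s["width"])
for n in ("side","scene","wrist"):
    c=arm.get_image(n)
    for d in arm.trace("jar",c)[:1]: print(n,"jar",d["conf"],fit(c,"jar",d["region"],(.471,.0065),.087))
    for d in arm.trace("shelf",c)[:1]: print(n,rect(c,d["region"],.087))
    for d in arm.trace("lid_1",c): 
        u=np.array(d["centre"])*[640,400];b=back(c,u,.01)
        if np.hypot(*(b[:2]-(.467,-.371)))<.05: print(n,"lid",d["conf"],fit(c,"lid_1",d["region"],b[:2]))
    if n=="side": a=c["frame"][110:250,240:400]
    if n=="scene": a=np.hstack([a,c["frame"][110:250,200:360]])
cv2.imwrite("pics/m.png",np.vstack([cv2.resize(a,(640,280)),cv2.resize(c["frame"],(512,320)) if 0 else cv2.copyMakeBorder(cv2.resize(c["frame"],(512,320)),0,0,0,128,0)])[:,:,::-1])
E
```

```text
[ 0.467621   -0.34885295  0.18235798] [-2.3643154  -2.05910924  0.00243756] 0.43550446117704356
side jar 0.56 (array([0.47186319, 0.0062244 ]), np.float64(0.9457364341085271))
side [471.1  13.2  69.1 213.7  -7.2]
side lid 0.56 (array([ 0.46630131, -0.37423047]), np.float64(0.7714285714285715))
scene jar 0.98 (array([0.47392478, 0.00733272]), np.float64(0.9106933019976499))
scene [475.1   4.2  74.3 200.5  -8.5]
scene lid 0.84 (array([ 0.46593517, -0.37031298]), np.float64(0.8818897637795275))
wrist lid 0.91 (array([ 0.46706212, -0.3699431 ]), np.float64(0.9479956663055255))
```

View pics/m.png

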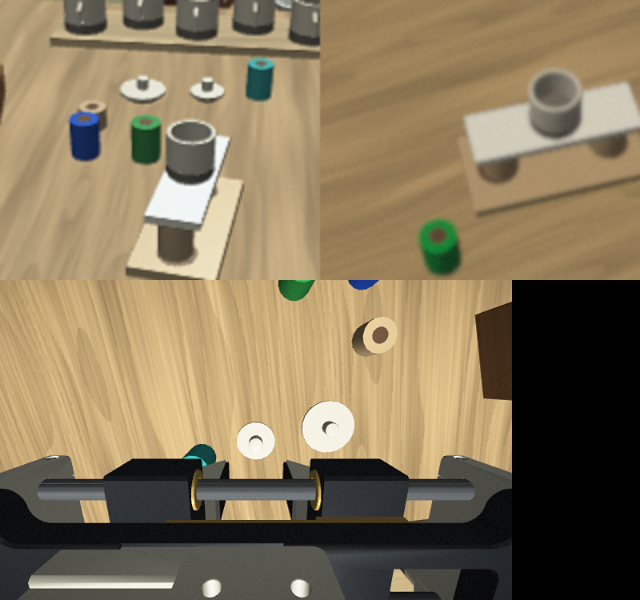

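The jar stands upright in the middle of the shelf. The medium lid is at (256,440) in the wrist view. I'll pinch the lid lightly to centre it, then turn 90° and grasp, so it's centred both ways.

>>> carry_out(claw=[4,4,4,4,4,4,4,4,4,3.5,3,2.5,2,1.5,1.5], delta_pos=[[-1.2,0.2,0],[-1.0,0,0],[0,0,3],[0,0,4],[0,0,4],[0,0,3],[0,0,1.6],[0,0,0.5],[0,0,0],[0,0,0],[0,0,0],[0,0,0],[0,0,0],[0,0,0],[0,0,0]], angular=[[0,0,0],[0,0,0],[0,0,0],[0,0,0],[0,0,0],[0,0,0],[0,0,0],[0,0,0],[0,0,0],[0,0,0],[0,0,0],[0,0,0],[0,0,0],[0,0,0],[0,0,0]], force=4)

```text
clock: 30.45
position: [0.4685, -0.3731, 0.0252]
ee_rot: [2.369, 2.063, 0.0]
force: [-1.3, 0.8, 5.0]
width: 0.214
gripper_force: 4.0
```

```bash
python3 - <<'E'
from cell import arm
s=arm.observe();print(s)
E
```

```text
{'clock': 30.45, 'joints': array([ 0.45096696,  0.62598094,  0.19188862,  1.84360432, -0.17683822,
        0.68811906,  0.60615265]), 'dq': array([ 4.66807021e-04,  1.81151007e-03, -2.37301110e-03, -4.37722322e-04,
        9.55014884e-05, -9.77758339e-04, -2.33065358e-04]), 'joint_efforts': array([-3.16406647e-01, -6.73171449e+01,  4.08383891e+00, -2.14910227e+01,
       -1.72373741e-01, -5.72524108e-01, -7.83432828e-03]), 'position': array([ 0.46849366, -0.37309029,  0.02515816]), 'ee_rot': array([2.36916116e+00, 2.06264348e+00, 1.14112181e-04]), 'force': array([-1.31754681,  0.80753561,  4.98947126]), 'ft_torque': array([ 0.21213394,  0.43733129, -0.01060701]), 'gripper_force': 4.000402539968491, 'width': 0.21360378970053828}
```

>>> carry_out(claw=[3,4,4,4,4,4,4,4,4,4,4,4,4,4,4,4,4,4], delta_pos=[[0,0,0],[0,0,0],[0.1,0,-1.5],[0.1,0,-2.5],[0,0,0],[0,0,0],[0,0,0],[0,0,0],[0,0,0],[0,0,0],[0,0,0],[0,0,0],[0,0,0],[0,0,0],[0,0,0],[0,0,0],[0,0,0],[0,0,0]], angular=[[0,0,0],[0,0,0],[0,0,0],[0,0,0],[0,0,-0.1],[0,0,-0.14],[0,0,-0.14],[0,0,-0.14],[0,0,-0.14],[0,0,-0.14],[0,0,-0.14],[0,0,-0.14],[0,0,-0.14],[0,0,-0.14],[0,0,-0.14],[0,0,-0.071],[0,0,0],[0,0,0]])

```text
clock: 32.25
position: [0.4688, -0.3713, 0.0654]
ee_rot: [0.221, 3.133, -0.001]
force: [-0.0, -0.3, -0.2]
width: 0.431
gripper_force: 0.0
```

```bash
python3 - <<'E'
from cell import arm
from h import *
from scipy.spatial.transform import Rotation as R
s=arm.observe();print(s["position"],s["width"]);print(R.from_rotvec(s["ee_rot"]).as_matrix().round(3))
for n in ("side","scene"):
    c=arm.get_image(n)
    for d in arm.trace("lid_1",c): 
        u=np.array(d["centre"])*[640,400];b=back(c,u,.01)
        if np.hypot(*(b[:2]-(.467,-.371)))<.05: print(n,"lid",d["conf"],fit(c,"lid_1",d["region"],b[:2]))
E
```

```text
[ 0.46876256 -0.37126888  0.06536617] 0.43125475565665056
[[-0.99   0.14   0.   ]
 [ 0.14   0.99  -0.001]
 [-0.    -0.001 -1.   ]]
scene lid 0.82 (array([ 0.46755186, -0.37003524]), np.float64(0.8517786561264822))
```

>>> carry_out(claw=[4,4,4,4,3.5,3,2.5,2,1.2,1.2,1.2,1.2,1.2,1.2,1.2,1.2,1.2,1.2,1.2], delta_pos=[[0,0,2],[0,0,1.4],[0,0,0.4],[0,0,0],[0,0,0],[0,0,0],[0,0,0],[0,0,0],[0,0,0],[0,0,0],[0,0,0],[0,0,-0.5],[0,0,-1.5],[0,0,-3],[0,0,-4],[0,0,-4],[0,0,-4],[0,0,-2],[0,0,0]], angular=[[0,0,0],[0,0,0],[0,0,0],[0,0,0],[0,0,0],[0,0,0],[0,0,0],[0,0,0],[0,0,0],[0,0,0],[0,0,0],[0,0,0],[0,0,0],[0,0,0],[0,0,0],[0,0,0],[0,0,0],[0,0,0],[0,0,0]], force=15)

```text
clock: 34.35
position: [0.4703, -0.372, 0.2215]
ee_rot: [0.216, 3.128, -0.006]
force: [0.0, -0.5, -2.0]
width: 0.207
gripper_force: 15.0
```

```bash
python3 - <<'E'
from cell import arm
s=arm.observe();print(s["position"],s["force"],s["width"],s["gripper_force"])
E
```

```text
[ 0.47032155 -0.37198347  0.22151526] [ 0.02238451 -0.47598964 -2.00502779] 0.20707433828472477 14.999861419200897
```

>>> carry_out(claw=[1.2,1.2,1.2,1.2,1.2,1.2,1.2,1.2,1.2,1.2,1.2,1.2,1.2,1.2,1.2,1.2], delta_pos=[[0.2,1.5,0],[0.4,2.5,0],[0.5,3.5,0],[0.5,4,0],[0.5,4,0],[0.5,4,0],[0.5,4,0],[0.5,4,0],[0.5,3.5,0],[0.4,2.9,0],[0.3,2.2,0],[0.2,1.3,0],[0,0,0],[0,0,2],[0,0,1.5],[0,0,0]], angular=[[0,0,0],[0,0,0],[0,0,0],[0,0,0],[0,0,0],[0,0,0],[0,0,0],[0,0,0],[0,0,0],[0,0,0],[0,0,0],[0,0,0],[0,0,0],[0,0,0],[0,0,0],[0,0,0]])

```text
clock: 35.95
position: [0.4683, 0.0054, 0.1794]
ee_rot: [-0.217, -3.129, 0.001]
force: [-0.4, 0.3, -1.1]
width: 0.206
gripper_force: 15.0
```

```bash
python3 - <<'E'
from cell import arm
from h import *
c=arm.get_image("side");s=arm.observe();print(s["position"],s["ee_rot"],s["force"],s["width"])
z=s["position"][2]-.0274
q=arm.get_image("scene")
for p in (c,q):
    for d in arm.trace("lid_1",p): 
        u=np.array(d["centre"])*[640,400];b=back(p,u,z+.01)
        if np.hypot(*(b[:2]-(.472,.007)))<.05: print("lid",d["conf"],fit(p,"lid_1",d["region"],b[:2],z))
    for d in arm.trace("jar",p)[:1]: print("jar",d["conf"],fit(p,"jar",d["region"],(.472,.007),.087))
a=np.hstack([c["frame"][120:240,250:370],q["frame"][100:220,250:370]])
cv2.imwrite("pics/n.png",cv2.resize(a,(800,400))[:,:,::-1])
E
```

```text
[0.46916225 0.00564961 0.18063904] [-2.16849185e-01 -3.13079551e+00  8.85055725e-04] [-1.35286779  0.1973643  -0.41445529] 0.20829973365484358
lid 0.77 (array([0.46659943, 0.01084284]), np.float64(0.6467391304347826))
jar 0.91 (array([0.47184765, 0.01636265]), np.float64(0.808974358974359))
lid 0.63 (array([0.47379429, 0.00448175]), np.float64(0.653179190751445))
jar 0.76 (array([0.48799393, 0.00201262]), np.float64(0.5667060212514758))
```

View pics/n.png

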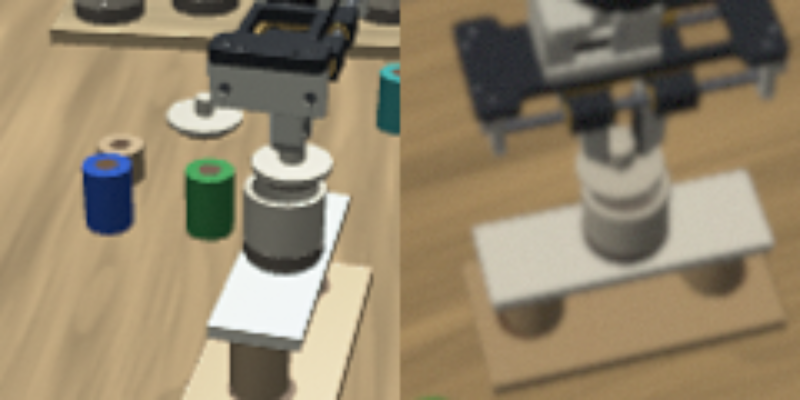

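The lid is held level just above the jar mouth, and in the side view it sits slightly to the right of it. I'll correct this and measure the extents.

>>> carry_out(claw=[1.2,1.2,1.2], delta_pos=[[-0.27,0.15,0],[0,0,0],[0,0,0]], angular=[[0,0,0],[0,0,0],[0,0,0]])

```text
clock: 36.55
position: [0.4737, 0.0075, 0.1819]
ee_rot: [0.216, 3.134, 0.0]
force: [-0.1, 0.1, -0.3]
width: 0.207
gripper_force: 15.0
```

```bash
python3 - <<'E'
from cell import arm
from h import *
c=arm.get_image("side");s=arm.observe();print(s["position"],s["force"])
z=s["position"][2]-.0274
a=np.linspace(0,2*np.pi,60)
def disc(p,x,y,z,r): return np.array([proj(p,[x+r*np.cos(t),y+r*np.sin(t),z]) for t in a])
q=arm.get_image("scene")
out=[]
for p,(u0,v0) in ((c,(260,140)),(q,(265,120))):
    im=cv2.resize(p["frame"][v0:v0+80,u0:u0+80],(400,400),interpolation=cv2.INTER_CUBIC)[:,:,::-1].copy()
    X=s["position"]
    for (x,y,zz,r,col) in ((X[0],X[1],z+.014,.029,(0,0,255)),(X[0],X[1],z+.008,.029,(0,0,255)),(.4720,.0070,.147,.030,(0,255,0)),(.4720,.0070,.087,.027,(255,0,0))):
        P=((disc(p,x,y,zz,r)-[u0,v0]+.5)*5).astype(int);cv2.polylines(im,[P],True,col,1)
    out.append(im)
cv2.imwrite("pics/o.png",np.hstack(out))
E
```

```text
[0.47355232 0.00747573 0.18180504] [-0.02217041 -0.95698779 -0.57809833]
```

View pics/o.png

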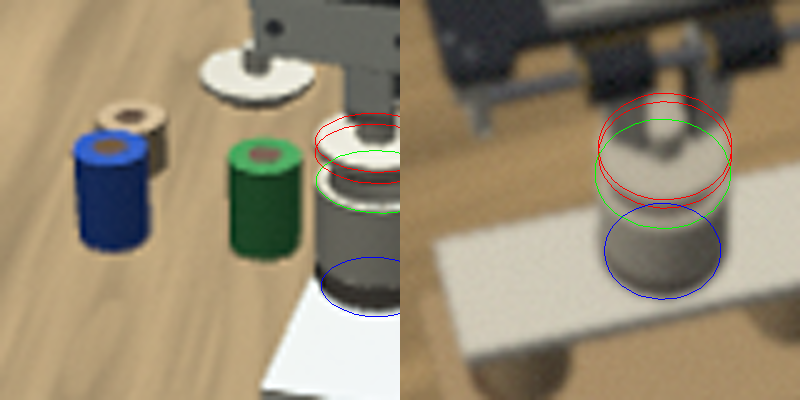

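>>> carry_out(claw=[1.2,1.2,1.2,1.2,1.2,1.2,1.2,1.2,1.2], delta_pos=[[0.15,-0.03,0.3],[0,0,0.2],[0,0,0.1],[0,0,0.1],[0,0,0.1],[0,0,0.1],[0,0,0.1],[0,0,0],[0,0,0]], angular=[[0,0,0],[0,0,0],[0,0,0],[0,0,0],[0,0,0],[0,0,0],[0,0,0],[0,0,0],[0,0,0]])

```text
clock: 37.55
position: [0.472, 0.0074, 0.1717]
ee_rot: [0.216, 3.134, 0.0]
force: [-0.5, -0.6, -1.0]
width: 0.206
gripper_force: 15.0
```

>>> carry_out(claw=[1.2,1.2,1.2,1.2,1.2,1.2], delta_pos=[[0,0,0.1],[0,0,0.1],[0,0,0.1],[0,0,0.05],[0,0,0.05],[0,0,0]], angular=[[0,0,0],[0,0,0],[0,0,0],[0,0,0],[0,0,0],[0,0,0]])

```text
clock: 38.15
position: [0.4719, 0.0073, 0.1677]
ee_rot: [-0.216, -3.134, 0.0]
force: [0.3, -0.3, -0.9]
width: 0.211
gripper_force: 15.0
```

>>> carry_out(claw=[1.2,1.2,1.2,1.2], delta_pos=[[0,0,0.05],[0,0,0.05],[0,0,0.05],[0,0,0]], angular=[[0,0,0],[0,0,0],[0,0,0],[0,0,0]])

```text
clock: 38.55
position: [0.4719, 0.0073, 0.1662]
ee_rot: [-0.216, -3.134, 0.0]
force: [0.0, -0.9, -0.5]
width: 0.205
gripper_force: 15.0
```

>>> carry_out(claw=[1.2,1.2,1.2,1.2], delta_pos=[[0,0,0.05],[0,0,0.05],[0,0,0],[0,0,0]], angular=[[0,0,0],[0,0,0],[0,0,0],[0,0,0]])

```text
clock: 38.95
position: [0.4724, 0.0073, 0.1659]
ee_rot: [0.216, 3.133, -0.0]
force: [-2.4, 0.1, 7.9]
width: 0.207
gripper_force: 15.0
```

Contact came at the predicted home height. I'll release slowly and retreat.

>>> carry_out(claw=[1.8,2.1,2.4,3,4,4,4,4,4,4,4,4,4,4,4], delta_pos=[[0,0,-0.05],[0,0,0],[0,0,0],[0,0,0],[0,0,0],[0,0,-0.5],[0,0,-2],[0,0,-4],[0,0,-4],[0,-3,0],[0,-4,0],[0,-4,0],[0,-4,0],[0,-3,0],[0,0,0]], angular=[[0,0,0],[0,0,0],[0,0,0],[0,0,0],[0,0,0],[0,0,0],[0,0,0],[0,0,0],[0,0,0],[0,0,0],[0,0,0],[0,0,0],[0,0,0],[0,0,0],[0,0,0]])

```text
clock: 40.45
position: [0.446, -0.1757, 0.2709]
ee_rot: [-0.227, -3.133, 0.003]
force: [-0.7, 0.4, -0.5]
width: 0.438
gripper_force: 0.0
```

```bash
python3 - <<'E'
from cell import arm
from h import *
s=arm.observe();print(s["position"],s["width"])
for n in ("side","scene"):
    p=arm.get_image(n)
    for d in arm.trace("lid_1",p):
        u=np.array(d["centre"])*[640,400];b=back(p,u,.15)
        if np.hypot(*(b[:2]-(.472,.007)))<.06:
            for z in (.131,.135,.139,.143,.147): print(n,"lid",z,d["conf"],fit(p,"lid_1",d["region"],b[:2],z))
    for d in arm.trace("jar",p)[:1]: print(n,"jar",d["conf"],np.array(d["centre"])*[640,400],cen(d["region"]),cen(mask(p,"jar",.472,.007,.087))[0]/2)
    for d in arm.trace("shelf",p)[:1]: print(n,"shelf",rect(p,d["region"],.087))
E
```

```text
[ 0.44603169 -0.17565613  0.27086485] 0.4381516292691473
side lid 0.131 0.69 (array([ 0.47235838, -0.01135008]), np.float64(0.8846153846153846))
side lid 0.135 0.69 (array([ 0.47209334, -0.00403594]), np.float64(0.8666666666666667))
side lid 0.139 0.69 (array([0.47164224, 0.00306925]), np.float64(0.8494318181818182))
side lid 0.143 0.69 (array([0.47121101, 0.0101924 ]), np.float64(0.8305555555555556))
side lid 0.147 0.69 (array([0.47084302, 0.01712761]), np.float64(0.8169398907103825))
side jar 0.67 [338.688 189.52 ] (array([334.84507042, 190.16096579]), 497) [335.21797033 186.0569791 ]
side shelf [470.4  14.4  66.6 208.9  -8.2]
scene lid 0.131 0.89 (array([0.46678333, 0.00915723]), np.float64(0.9027777777777778))
scene lid 0.135 0.89 (array([0.46949255, 0.00796731]), np.float64(0.8974358974358975))
scene lid 0.139 0.89 (array([0.47229519, 0.00688174]), np.float64(0.8869395711500975))
scene lid 0.143 0.89 (array([0.47495399, 0.0056536 ]), np.float64(0.8871595330739299))
scene lid 0.147 0.89 (array([0.47771298, 0.00451999]), np.float64(0.8854368932038835))
scene jar 0.59 [316.672 168.52 ] (array([317.49597855, 169.35924933]), 373) [317.26990881 161.16231003]
scene shelf [474.6   5.   74.3 201.7  -7.4]
```

Both cameras agree on the lid at the seated height (z = 139 mm), at (0.472, 0.005) over the jar. Handing in.

```bash
python3 -c "
from cell import arm
print(arm.sign_off())"
```

```text
the job is handed in; nothing more can be done
None
```

The kiln stack is built in the order asked and handed in at about 40 s: force and both cameras put the medium lid fully home in the jar, no verdict came back, and I viewed 15 pictures, one over the limit of 14.

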